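# Close the developing tank: light-trap disc, then screw ring

### The arm

A 6-joint arm with a two-finger parallel gripper is mounted at the origin on the work surface. World frame = base frame: x ahead of the robot, y to its left, z up, the work surface at z = 0. Lengths are in m, angles in rad, forces in N, time in s.
With the tool pointing down it reaches from about 0.325 to 0.775 m from the base axis. Payload 5.5 kg.
Tool frame: the origin (TCP) lies between the finger pads; the fingertips stand 8 mm ahead of it and the grasp point (between the pads) lies 11 mm behind it (tcp_to_tips is the distance from the TCP to the fingertips, in m); z points along the fingers, y is the line along which they close (so a half turn about z gives the same grasp; the last joint's range is limited). The gripper opens to 88 mm and grips with 3 to 60 N. Pads are 20 mm wide; open, the fingers measure 115 mm over their backs; the gripper's body (75 mm by 178 mm) begins 61 mm behind the grasp point.
Start: joints at [1.109, 0.091, 1.231, -0, 1.82, -0.057], TCP at [0.236, 0.552, 0.231] pointing down, gripper open.
Joint ranges: [-2.87, 2.87], [-0.86, 2.18], [0.17, 2.46], [-1.51, 4.65], [0.06, 2.69], [-2.65, 2.65]. Speed limits (rad/s): [2.57, 2.57, 3.01, 3.14, 3.14, 3.14].

### API

Orientations are given as a unit quaternion [w, x, y, z].
In Python, from bench import * gives the robot as it stands. Calls block until the motion is done:
- move_to(position, orientation): joint-space move of the TCP to a pose.
- move_l(position, speed=0.15, orientation=None): straight line of the TCP; orientation=None keeps the orientation; speed is the mean speed in m/s.
- movej(angles): joint-space move.
- gripper_open() and close(): open the fingers fully, or close them until they stop; the grip force is fixed at half the most.
- hold(seconds).
- inverse_kinematics(position, orientation): joint angles nearest the present ones, or None.
- state(): the state.
- get_image(name): name is "scene" or "top" or "wrist"; returns a dict with "frame" (384x512x3 uint8, blue, green, red), "depth" (384x512 float32, m along the optical axis (not along the pixel's ray), 0 where there is no reading), "camera_matrix" (3x3 intrinsics, pixels), "view" (4x4, takes a point from world to camera coordinates). Camera axes: x right, y up, looking along -z (the intrinsics and any distortion apply to the point x, -y, -z); pixel columns grow to the right and rows downward; lengths in m; the calibration is good to about 2 mm. A picture is of the moment at which its call begins.
A pose or a line that the arm cannot do raises IKError and nothing moves.
- job_done(): hands the job in; it is judged then, once.
The state is a dict: "time": time; "joint_pos": joint angles; "dq": joint speeds; "joint_torque": joint torques, N m; "ee_pos": TCP position; "ee_rot": TCP orientation; "ft_force": force on the tool from outside, world axes, zero at the start; "moment": the same for the moment, N m; "finger_gap": finger opening in m; "finger_force": force on a finger pad.
Only numpy, scipy, OpenCV 4.12 (cv2) and the standard library are available. Lean on these libraries where they do the work, as an engineer would, in place of code of your own. Each camera call takes 0.05 s, during which the arm holds its last target. There are 200 camera calls.

### The job

Close the developing tank: lay the loose light-trap disc in the tank's mouth, hub up, so that it is fully home on its ledge, let go of it, and only then screw the ring down over it, clockwise, until it comes firmly home and clamps the disc. Do not force anything: the disc is thin plastic and cracks if it is pressed hard or the ring is overtightened. Leave the other things on the shelf where they are.

Things in the scene. Friction and masses are not known exactly. Their poses are not given: they have to be found in the camera images.
- tank_mouth (a point): Centre of the tank's mouth, level with the rim of its neck; z up. The bore, 48 mm wide, has a ledge 4 mm wide all round, 4 mm below the rim. The neck is 52 mm wide, 20 mm tall above a sloping shoulder. Its four-start right-hand outside thread is 58 mm over the crests, begins 2 mm below the rim and falls 20 mm per turn; the starts bear no mark: they are found by feel.
- disc_center (a point): Light-trap disc, grey plastic, at half its height; z up along its hub. Plate 46.4 mm wide and 5 mm thick, its lower 1.5 mm stepped to 44.4 mm, with an upright round hub 16 mm wide rising 16 mm from it; 21 mm tall in all, its foot 10.5 mm below this point. It lies hub up. Home on the ledge its plate stands 1 mm proud of the rim and this point is 6.5 mm above the rim.
- ring_center (a point): Screw ring, black plastic with grip ribs, at half its height; z up. 66 to 67 mm wide, 16 mm tall, open below, 60 mm inside; flat top with a 30 mm hole (the hub passes through). Four unmarked lugs inside, 2.2 mm thick, 3.4 mm above the lower edge, 53.8 mm between tips. Lies thread down. Set squarely on the thread this point is at most 3.7 mm above the rim; 0.15 to 0.45 turn on, home, it is 4 mm below.
- tank: The developing tank: black drum 92 mm wide with a ribbed lid 98 mm wide and a grey threaded neck, 118 mm tall to the rim, held upright in a grey foot 112 mm wide with three ears screwed to the shelf; it cannot move. Origin on its axis at the shelf.
- disc: The light-trap disc; origin at the centre of its underside, z up along the hub. About 35 g.
- ring: The screw ring; origin at the centre of its lower edge, z up. About 60 g. It runs freely (0.6 mm of play) until the soft seal under its flat top, 12 mm above the lower edge, meets the disc. The seal gives 1 mm (35 N on the disc); then the ring is home, the twist rises steeply: stop 0.1 N m above the running twist. Under 12 N it is loose; beyond 90 N the disc cracks.
- canister0_center (a point): Lowest of three stacked blue film canisters, 33 mm wide and 51 mm tall; its centre. To be left alone.
- canister1_center (a point): Middle canister of the stack; its centre, 76 mm above the shelf. To be left alone.
- canister2_center (a point): Top canister of the stack, which ends 153 mm above the shelf; its centre. To be left alone.
- lens_cap_center (a point): Chrome lens cap, a plain solid disc 54 mm wide and 9 mm tall; its centre. To be left alone.
- clip_center (a point): Steel film clip like tweezers, 105 mm long, 13 mm tall; the middle of its blades, x along them. To be left alone.
- crusher_handle (a point): End of the lever of the grey canister crusher (base 170 by 70 mm), 106 mm above the shelf. To be left alone.
Things that resemble listed ones, but are neither listed nor needed, are in the scene too. Leave any green look-alike of the disc alone.

How it is judged:
On the way:
1. the disc lies flat and fully home in the tank's mouth, let go, with the ring still away from the tank (horizontal distance between disc_center and tank_mouth below 0.002 m and z of disc_center in the frame of tank_mouth below 0.0074 m and angle between disc's own z axis and vertical below 0.05 rad and distance between ring_center and tank_mouth above 0.06 m and contact force between the fingers and disc below 0.1 N), for 0.2 s.
At the end, for the whole second after the job is handed in: The disc lies home in the mouth (within 2 mm of the axis and 0.9 mm of its seat, level to 3 degrees), the ring is screwed down on it, on the axis within 2 mm, level to 3 degrees, its centre at least 2.8 mm below the rim, still pressing the disc with over 12 N, at rest (horizontal distance between each of disc_center, ring_center and tank_mouth below 0.002 m and z of disc_center in the frame of tank_mouth below 0.0074 m and angle between each of disc, ring's own z axis and vertical below 0.05 rad and z of ring_center in the frame of tank_mouth below -0.0028 m and contact force between ring and disc above 12 N and linear speed of ring below 0.01 m/s); the robot touches nothing.
It fails at once if the disc is pressed against the tank with more than 90 N and cracks (contact force between disc and tank above 90 N).
It fails at once if the ring is overtightened on the disc, beyond 90 N (contact force between ring and disc above 90 N).
It fails at once if a bystander is shifted by more than 15 mm (distance of any of canister0_center, canister1_center, canister2_center, lens_cap_center, clip_center, crusher_handle from where it was at the start of the episode above 0.015 m).
It also fails if it takes over 72 s, if anything falls off the work surface, if the arm or the gripper's body presses on something with over 40 N, if the wrist force passes 120 N, or if a joint passes its speed limit or range.

## Working session

There is one attempt and no reset: what is moved stays moved. The work goes in short steps, each a Python script; the robot and the scene stay as the last script left them, time stands still between calls to the robot, and variables do not carry over. Pictures are saved under pics/ and viewed, at most 10 in all, crops included, and the job is handed in when it is done.

```bash
ls; mkdir -p pics; python3 - <<'E'
from bench import *
import cv2,numpy as np,pickle
d={}
for n in ("scene","top","wrist"):
    d[n]=get_image(n); cv2.imwrite(f"pics/a_{n}.png",d[n]["frame"])
    v=d[n]["view"]; print(n,d[n]["camera_matrix"].round(1).tolist(),(-v[:3,:3].T@v[:3,3]).round(3),(-v[2,:3]).round(3), d[n].keys(), (d[n]["depth"]>0).mean())
pickle.dump(d,open("a.pkl","wb"))
s=state();print(s)
E
```

```text
pics
scene [[474.4, 0.0, 253.3], [0.0, 474.4, 190.0], [0.0, 0.0, 1.0]] [1.342 0.546 0.785] [-0.632 -0.545 -0.551] dict_keys(['frame', 'depth', 'camera_matrix', 'view']) 0.9959208170572916
top [[369.9, 0.0, 254.7], [0.0, 369.9, 192.3], [0.0, 0.0, 1.0]] [ 0.488 -0.119  1.244] [ 0.064  0.016 -0.998] dict_keys(['frame', 'depth', 'camera_matrix', 'view']) 0.9961446126302084
wrist [[345.9, 0.0, 257.6], [0.0, 345.9, 186.9], [0.0, 0.0, 1.0]] [0.17  0.579 0.383] [ 0.24  -0.105 -0.965] dict_keys(['frame', 'depth', 'camera_matrix', 'view']) 0.9960683186848959
{'time': 0.15, 'joint_pos': array([ 1.10932202e+00,  9.16800649e-02,  1.23160374e+00,  1.74192820e-06,
        1.81979333e+00, -5.66819505e-02]), 'dq': array([ 0.00035052, -0.00208508, -0.00472974, -0.00021274,  0.0027553 ,
       -0.00128484]), 'joint_torque': array([ 1.64677745e-03, -4.47052968e+01, -4.06902945e+01,  6.98495773e-02,
        2.76581675e-02, -6.76757986e-05]), 'ee_pos': array([0.23619395, 0.5513254 , 0.22977324]), 'ee_rot': array([-1.90970369e-04,  2.01016908e-01,  9.79587491e-01, -7.17253158e-04]), 'ft_force': array([0.43128377, 0.1300575 , 0.48492189]), 'moment': array([ 0.00067689, -0.02467888, -0.01694459]), 'finger_force': 0.0, 'finger_gap': 0.08759839198679478}
```

View pics/a_top.png

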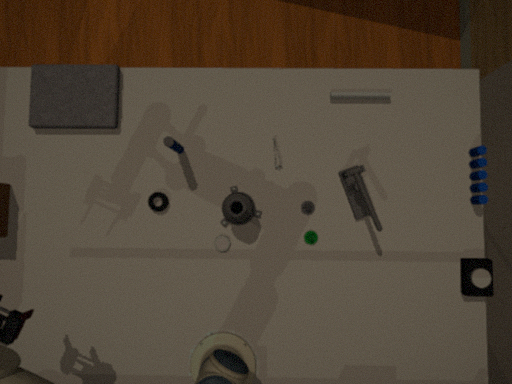

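View pics/a_scene.png

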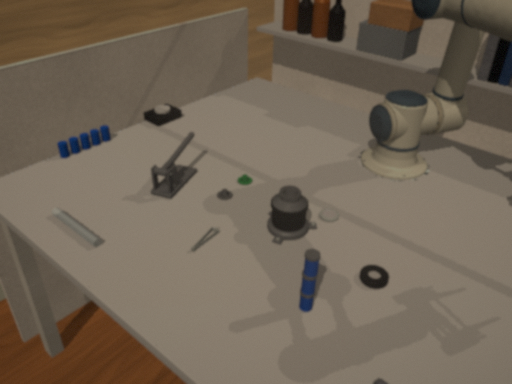

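The top view shows the ring at about (158,202), tank (238,208), grey disc (308,208), green look-alike (311,238), canister stack (170,143), clip (278,152), lens cap (222,243) and crusher (360,195). The scene view agrees with this layout.

```bash
cat > h.py <<'E'
from bench import *
import numpy as np,cv2
from scipy.spatial.transform import Rotation as R
def ray(im,uv,z):
    """world point where pixel ray meets plane z"""
    K,V=im["camera_matrix"],im["view"]; d=np.linalg.inv(K)@[uv[0],uv[1],1]
    d=V[:3,:3].T@(d*[1,-1,-1]); c=-V[:3,:3].T@V[:3,3]
    return c+d*(z-c[2])/d[2]
def cloud(im):
    K,V=im["camera_matrix"],im["view"]; h,w=im["depth"].shape
    u,v=np.meshgrid(np.arange(w),np.arange(h)); D=im["depth"]
    P=np.stack([(u-K[0,2])*D/K[0,0],-(v-K[1,2])*D/K[1,1],-D],-1)
    return (P-V[:3,3])@V[:3,:3]
def quat(yaw):
    """tool pointing down, tool x at angle yaw in the world"""
    q=(R.from_euler('z',yaw)*R.from_euler('x',np.pi)).as_quat(); return [q[3],q[0],q[1],q[2]]
def circle(P):
    A=np.c_[2*P[:,:2],np.ones(len(P))]; s=np.linalg.lstsq(A,(P[:,:2]**2).sum(1),rcond=None)[0]
    return s[:2],np.sqrt(s[2]+s[:2]@s[:2])
E
python3 - <<'E'
from h import *
import pickle
d=pickle.load(open("a.pkl","rb")); t=d["top"]; P=cloud(t)
for n,uv,z in(("ring",(158,202),.016),("tank",(237,207),.118),("disc",(308,208),.021),("green",(311,238),.02),("can",(168,142),.153),("clip",(278,152),.01),("cap",(222,243),.009)):
    print(n,ray(t,uv,z).round(3),P[uv[1],uv[0]].round(3))
s=state(); q=s["ee_rot"]; r=R.from_quat([*q[1:],q[0]]); print(r.as_matrix().round(2))
w=d["wrist"];V=w["view"]; c=-V[:3,:3].T@V[:3,3]
print("cam in tool",r.inv().apply(c-s["ee_pos"]),r.inv().apply(-V[2,:3]))
for x in((.37,.05),(.47,.0)):
  for y in np.arange(-3,3.2,.4):
    j=inverse_kinematics([*x,.3],quat(y)); print(x,round(y,1),None if j is None else np.round(j,2)[[0,3,4,5]])
E
```

```text
ring [0.531 0.223 0.016] [ 0.532  0.227 -0.   ]
tank [ 0.515 -0.047  0.118] [ 0.515 -0.045  0.087]
disc [ 0.516 -0.275  0.021] [ 0.516 -0.276  0.014]
green [ 0.418 -0.286  0.02 ] [ 0.417 -0.286  0.016]
can [0.706 0.16  0.153] [0.706 0.16  0.152]
clip [ 0.703 -0.176  0.01 ] [ 0.705 -0.176 -0.001]
cap [0.397 0.008 0.009] [0.397 0.008 0.003]
[[-0.92  0.39 -0.  ]
 [ 0.39  0.92 -0.  ]
 [ 0.   -0.   -1.  ]]
cam in tool [ 0.07160094 -0.00041489 -0.15337503] [-2.62232223e-01 -7.28660211e-04  9.65004523e-01]
(0.37, 0.05) -3.0 [ 0.04  0.    2.02 -1.67]
(0.37, 0.05) -2.6 [ 0.04  0.    2.02 -2.07]
(0.37, 0.05) -2.2 [ 0.04  0.    2.02 -2.47]
(0.37, 0.05) -1.8 None
(0.37, 0.05) -1.4 None
(0.37, 0.05) -1.0 [ 0.04 -0.    2.02  2.61]
(0.37, 0.05) -0.6 [ 0.04 -0.    2.02  2.21]
(0.37, 0.05) -0.2 [ 0.04 -0.    2.02  1.81]
(0.37, 0.05) 0.2 [ 0.04 -0.    2.02  1.41]
(0.37, 0.05) 0.6 [ 0.04 -0.    2.02  1.01]
(0.37, 0.05) 1.0 [ 0.04 -0.    2.02  0.61]
(0.37, 0.05) 1.4 [ 0.04 -0.    2.02  0.21]
(0.37, 0.05) 1.8 [ 0.04  0.    2.02 -0.19]
(0.37, 0.05) 2.2 [ 0.04  0.    2.02 -0.59]
(0.37, 0.05) 2.6 [ 0.04  0.    2.02 -0.99]
(0.37, 0.05) 3.0 [ 0.04  0.    2.02 -1.39]
(0.47, 0.0) -3.0 [-0.07  0.    1.96 -1.78]
(0.47, 0.0) -2.6 [-0.07  0.    1.96 -2.18]
(0.47, 0.0) -2.2 [-0.07  0.    1.96 -2.58]
(0.47, 0.0) -1.8 None
(0.47, 0.0) -1.4 None
(0.47, 0.0) -1.0 [-0.07 -0.    1.96  2.5 ]
(0.47, 0.0) -0.6 [-0.07 -0.    1.96  2.1 ]
(0.47, 0.0) -0.2 [-0.07 -0.    1.96  1.7 ]
(0.47, 0.0) 0.2 [-0.07 -0.    1.96  1.3 ]
(0.47, 0.0) 0.6 [-0.07 -0.    1.96  0.9 ]
(0.47, 0.0) 1.0 [-0.07 -0.    1.96  0.5 ]
(0.47, 0.0) 1.4 [-0.07 -0.    1.96  0.1 ]
(0.47, 0.0) 1.8 [-0.07  0.    1.96 -0.3 ]
(0.47, 0.0) 2.2 [-0.07  0.    1.96 -0.7 ]
(0.47, 0.0) 2.6 [-0.07  0.    1.96 -1.1 ]
(0.47, 0.0) 3.0 [-0.07  0.    1.96 -1.5 ]
```

```bash
cat >> h.py <<'E'
YV=np.pi/2
def look(xy,zp,name=None):
    """wrist view from 0.13 above feature plane zp"""
    move_to([*xy,zp+.13],quat(YV)); hold(.3); im=get_image("wrist"); s=state(); im["ee"]=s["ee_pos"]
    if name: cv2.imwrite(f"pics/{name}.png",im["frame"])
    return im
E
python3 - <<'E'
from h import *
import pickle
d={}
for n,xy,z in(("ring",(.531,.223),.016),("tank",(.515,-.047),.118),("disc",(.516,-.275),.005)):
    d[n]=look(xy,z); print(n,d[n]["ee"],state()["time"])
pickle.dump(d,open("b.pkl","wb"))
cv2.imwrite("pics/b.png",np.vstack([np.hstack([cv2.resize(d[n]["frame"],(400,300)) for n in("ring","tank")]),np.hstack([cv2.resize(d["disc"]["frame"],(400,300)),np.zeros((300,400,3),np.uint8)])]))
E
```

```text
ring [0.530851   0.2234779  0.14609342] 2.15
tank [ 0.51507025 -0.04637491  0.24764993] 3.6167
disc [ 0.5164371  -0.27435406  0.13560792] 4.9667
```

View pics/b.png

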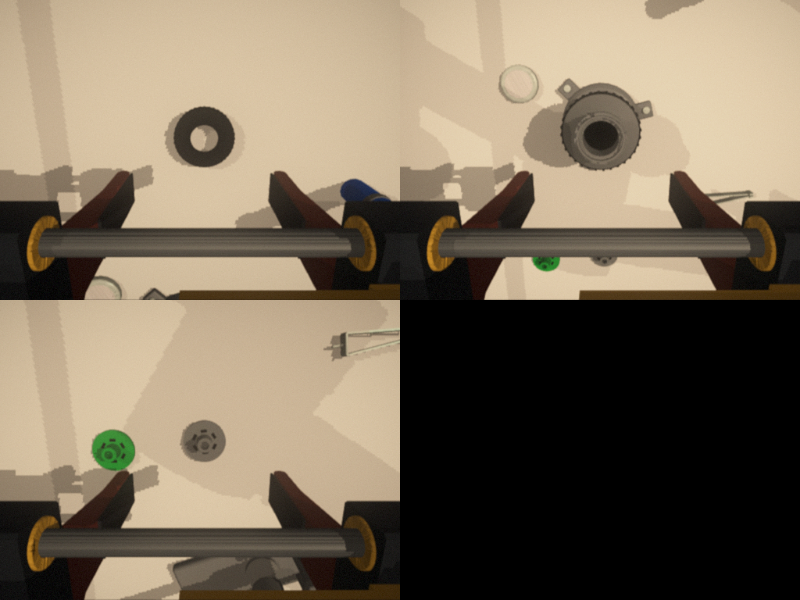

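The wrist views (half-scale mosaic) show the ring at about (204,137), the tank bore at (600-400,137), and the grey disc at (204,441-300), with green at (113,150). All three are fully visible.

```bash
python3 - <<'E'
from h import *
import pickle
d=pickle.load(open("b.pkl","rb")); out=[]
for n in d: out.append(cv2.resize(d[n]["frame"][110:250,190:330],(400,400) if 0 else (266,266),interpolation=cv2.INTER_CUBIC))
m=np.hstack(out)
cv2.imwrite("pics/c.png",np.clip(m*1.5,0,255).astype(np.uint8))
for n,z0 in(("ring",.016),("tank",.118),("disc",.005)):
    P=cloud(d[n]); im=d[n]; b=P[130:230,200:320]; print(n,"depth heights pct",np.percentile(b[...,2],[2,10,50,90,98]).round(4))
    g=im["frame"].astype(int).sum(2); print(g[175,190:330:4].tolist())
E
```

```text
ring depth heights pct [-0.0019 -0.0013 -0.0002  0.0157  0.0165]
[591, 582, 581, 576, 574, 570, 414, 408, 257, 148, 150, 150, 146, 140, 518, 510, 519, 533, 531, 398, 399, 399, 368, 136, 158, 144, 156, 147, 529, 530, 536, 563, 576, 579, 577]
tank depth heights pct [-0.0019 -0.001   0.0867  0.1134  0.1175]
[386, 375, 369, 374, 307, 198, 204, 191, 227, 333, 312, 222, 93, 84, 88, 84, 90, 101, 81, 90, 99, 85, 132, 268, 335, 329, 311, 308, 317, 165, 558, 575, 579, 572, 566]
disc depth heights pct [-0.002  -0.0014 -0.0004  0.0046  0.0193]
[545, 535, 539, 542, 541, 544, 545, 532, 541, 531, 529, 355, 318, 297, 259, 160, 211, 179, 203, 224, 307, 142, 298, 292, 317, 534, 534, 530, 541, 534, 533, 542, 537, 536, 531]
```

View pics/c.png

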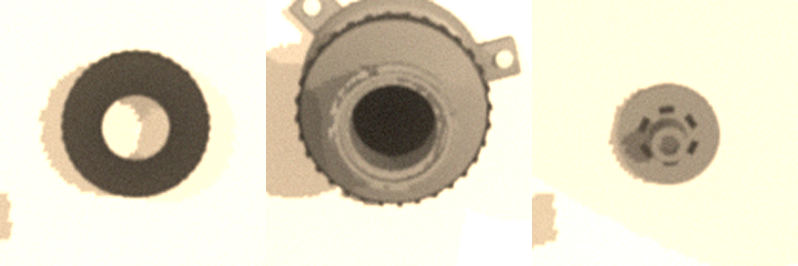

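The crops show the ring centred near (135,124), the tank bore near (393,121) and the disc near (669,134), with a little shadow at the disc's left edge.

```bash
cat >> h.py <<'E'
def trimfit(P,tol=.0012,n=8):
    for _ in range(n):
        c,r=circle(P); e=np.abs(np.hypot(*(P[:,:2]-c).T)-r); P=P[e<max(tol,np.percentile(e,85))] if (e>tol).any() else P
    return c,r,len(P)
def contour(im,thr,uv,z):
    """circle through the dark blob holding pixel uv, outline cast onto plane z"""
    g=cv2.GaussianBlur(im["frame"],(3,3),0).astype(int).sum(2); m=(g<thr).astype(np.uint8)
    cs,_=cv2.findContours(m,cv2.RETR_LIST,cv2.CHAIN_APPROX_NONE)
    cs=[c for c in cs if cv2.pointPolygonTest(c,uv,False)>0 and len(c)<500]
    return [trimfit(np.array([ray(im,p,z) for p in c[:,0]])) for c in cs]
E
python3 - <<'E'
from h import *
import pickle
d=pickle.load(open("b.pkl","rb"))
for t in(200,260,320): print("ring out",t,contour(d["ring"],t,(243,175),.016),contour(d["ring"],t,(261,160),.016))
for t in(130,160,190): print("tank hole",t,contour(d["tank"],t,(256,170),.114))
for t in(360,420,460): print("disc",t,contour(d["disc"],t,(248,185),.005))
for n,a,b in(("tank",.1165,.1195),("disc",.0035,.0065),("disc",.018,.023),("ring",.0145,.0175)):
    P=cloud(d[n]); r=P[110:250,190:330].reshape(-1,3); r=r[(r[:,2]>a)&(r[:,2]<b)]
    c=np.median(r,0); r=r[np.hypot(*(r-c)[:,:2].T)<.04]
    print(n,len(r),r.mean(0).round(4),trimfit(r) if n=="tank" else (r.min(0)+r.max(0))/2)
E
```

```text
ring out 200 [(array([0.53331905, 0.22625639]), np.float64(0.015885200977853214), 105), (array([0.53326599, 0.2270571 ]), np.float64(0.031855661268064606), 214)] [(array([0.53331905, 0.22625639]), np.float64(0.015885200977853214), 105), (array([0.53326599, 0.2270571 ]), np.float64(0.031855661268064606), 214)]
ring out 260 [(array([0.53314503, 0.22623912]), np.float64(0.015375650299616114), 102), (array([0.53322113, 0.22708491]), np.float64(0.032400868324038), 217)] [(array([0.53314503, 0.22623912]), np.float64(0.015375650299616114), 102), (array([0.53322113, 0.22708491]), np.float64(0.032400868324038), 217)]
ring out 320 [(array([0.53311172, 0.22697783]), np.float64(0.03285982163501072), 219)] [(array([0.53311172, 0.22697783]), np.float64(0.03285982163501072), 219)]
tank hole 130 [(array([ 0.51420159, -0.04114846]), np.float64(0.016229001583093695), 88)]
tank hole 160 [(array([ 0.51416805, -0.04151738]), np.float64(0.016953265758869053), 102)]
tank hole 190 [(array([ 0.51399731, -0.04366795]), np.float64(0.018606954703123235), 95)]
disc 360 [(array([ 0.51885127, -0.27499251]), np.float64(0.022651857011951305), 151)]
disc 420 [(array([ 0.51849657, -0.27514102]), np.float64(0.023449307746567997), 155)]
disc 460 [(array([ 0.51831368, -0.27517885]), np.float64(0.02397884482720983), 160)]
tank 419 [ 0.5142 -0.0439  0.1175] (array([ 0.51380296, -0.04422884]), np.float64(0.024944566902896384), 407)
disc 1719 [ 0.5196 -0.2741  0.0045] [ 0.5193943  -0.27508889  0.00497493]
disc 226 [ 0.5196 -0.2747  0.0202] [ 0.51963966 -0.27492761  0.02048181]
ring 3268 [0.533  0.2274 0.0155] [0.53308745 0.22631722 0.01596604]
```

```bash
python3 - <<'E'
from h import *
import pickle
c=np.array([.519,-.275])
for y in(0,YV):
    move_to([*c,.06],quat(y)); move_l([*c,.0147],.1); close(); s=state(); print(y,s["finger_gap"],s["ee_pos"].round(4),s["ft_force"].round(1),s["time"])
    gripper_open(); move_l([*c,.06],.15)
im=look(c,.005); print(im["ee"])
for t in(360,420): print("disc",t,contour(im,t,(248,180),.005))
P=cloud(im)[110:250,190:330].reshape(-1,3)
for a,b in((.0035,.0065),(.018,.023)):
    r=P[(P[:,2]>a)&(P[:,2]<b)]; r=r[np.hypot(*(r[:,:2]-c).T)<.03]; print(r.mean(0).round(4),(r.min(0)+r.max(0))/2)
cv2.imwrite("pics/d.png",im["frame"]); print(state()["time"])
E
```

```text
0 0.015345412934535587 [ 0.519  -0.275   0.0147] [-0.  -0.3 -0.4] 8.0833
1.5707963267948966 0.01505012890318905 [ 0.519  -0.275   0.0147] [ 0.3  0.1 -0.8] 12.8417
[ 0.51848932 -0.2746791   0.13343651]
disc 360 [(array([ 0.51795025, -0.27498876]), np.float64(0.02267384144474091), 153)]
disc 420 [(array([ 0.51737767, -0.27504424]), np.float64(0.023598527994884898), 153)]
[ 0.5187 -0.2741  0.0045] [ 0.51891123 -0.27495205  0.00491663]
[ 0.5186 -0.2747  0.0202] [ 0.51849054 -0.27482274  0.0200957 ]
15.2333
```

```bash
cat >> h.py <<'E'
def down(xy,z0,z1,step=.0005,fmax=4,speed=.02,f0=None):
    """lower stepwise till force rises by fmax; returns z reached, force"""
    f0=state()["ft_force"] if f0 is None else f0
    z=z0
    while z>z1+1e-6:
        z=max(z1,z-step); move_l([*xy,z],speed); f=state()["ft_force"]-f0
        if abs(f[2])>fmax: break
    return z,f
E
python3 - <<'E'
from h import *
c=np.array([.519,-.275]); t=np.array([.5140,-.0442])
move_l([*c,.0147],.12); close(); print(state()["finger_gap"])
move_l([*c,.17],.25); move_to([*t,.17],quat(YV)); move_l([*t,.118+.0147+.002],.1); hold(.2)
f0=state()["ft_force"]; print(f0.round(2),state()["time"])
z,f=down(t,.1347,.1287,f0=f0); print("base rel rim",(z-.0147-.118)*1e3,f.round(1),state()["ee_pos"],state()["time"],state()["finger_gap"])
E
```

```text
0.015060717769790968
[ 0.69 -0.1  -0.68] 19.8917
base rel rim -3.99999999999999 [-0.7  0.   0.1] [ 0.51399961 -0.04421162  0.12869435] 22.8917 0.01508031534710613
```

```bash
python3 - <<'E'
from h import *
t=np.array([.5140,-.0442])
f0=state()["ft_force"]
z,f=down(t,.1287,.1265,step=.0003,fmax=4,f0=f0); print("base rel rim",(z-.0147-.118)*1e3,f.round(1),state()["ee_pos"],state()["time"])
gripper_open(); move_l([*t,.17],.2); im=look(t,.118); 
P=cloud(im)[90:250,170:350].reshape(-1,3); P=P[np.hypot(*(P[:,:2]-t).T)<.04]
for a,b in((.1335,.137),(.1175,.1205)):
    r=P[(P[:,2]>a)&(P[:,2]<b)]; print(len(r),r.mean(0).round(4),((r.min(0)+r.max(0))/2).round(4))
cv2.imwrite("pics/e.png",cv2.resize(im["frame"][90:250,170:350],(720,640))[:600]); print(im["ee"],state()["time"])
E
```

```text
base rel rim -4.599999999999979 [-1.9 -0.3  5.5] [ 0.51403716 -0.0441843   0.12864771] 23.3917
196 [ 0.5138 -0.0441  0.1345] [ 0.5137 -0.0442  0.135 ]
1955 [ 0.5136 -0.0434  0.1185] [ 0.5137 -0.0438  0.119 ]
[ 0.51362986 -0.04416524  0.24663015] 25.7
```

View pics/e.png

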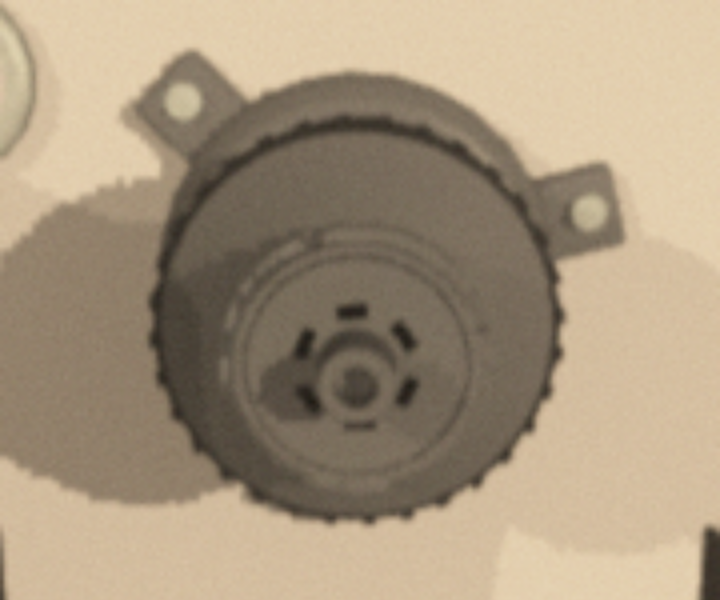

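The picture shows the disc seated evenly in the mouth, with its plate edge at about (357,365) concentric with the neck. The contact height (base 4.05 mm below the rim) agrees. Next is the ring.

```bash
python3 - <<'E'
from h import *
c=np.array([.5331,.2268]); t=np.array([.5139,-.0442]); Y=4.03
move_to([*c,.06],quat(Y-np.pi/2)); move_l([*c,.0095],.12); close(); print(state()["finger_gap"],state()["joint_pos"][5]); gripper_open(); move_l([*c,.04],.15)
move_to([*c,.04],quat(Y)); move_l([*c,.0095],.12); close(); print(state()["finger_gap"],state()["joint_pos"][5],state()["time"])
move_l([*c,.18],.25); move_to([*t,.18],quat(Y)); move_l([*t,.130],.12); hold(.25)
s=state(); print(s["ft_force"].round(2),s["moment"].round(3),s["ee_pos"],s["joint_pos"][5],s["time"]); f0=s["ft_force"]
np.save("f0.npy",np.r_[f0,s["moment"]])
z,f=down(t,.127,.119,step=.0006,fmax=2.5,f0=f0); s=state(); print("centre rel rim",(s["ee_pos"][2]-.0015-.118)*1e3,z,f.round(1),(s["moment"]).round(3),s["time"])
E
```

```text
0.06557314508881563 -0.5448136351413749
0.06579082979205941 -2.1156337078682426 31.2
[-0.07  0.6  -1.76] [ 0.015  0.062 -0.007] [ 0.51439694 -0.04425211  0.13107905] -2.610913284908015 33.9083
centre rel rim 0.10253529594950184 0.1192 [-2.  -0.5  5.2] [0.153 0.227 0.01 ] 37.2417
```

```bash
cat > screw.py <<'E'
from h import *
import sys
N,d=int(sys.argv[1]),float(sys.argv[2])
b=np.load("f0.npy"); p=np.load("cmd.npy") if len(sys.argv)<4 else np.array([.5139,-.0442,.1192,4.03])
k=1/10000.
for i in range(N):
    s=state(); f=s["ft_force"]-b[:3]
    p[:2]+=np.clip(.4*k*f[:2],-2e-4,2e-4)
    p[2]+=np.clip(k*(f[2]-2.5)*.5,-4e-4,4e-4)-d*.02/(2*np.pi)*(f[2]<12)
    p[3]-=d
    move_l(p[:3],.05,quat(p[3])); s=state(); f=s["ft_force"]-b[:3]; m=s["moment"]-b[3:]
    print(i,"yaw %.2f q6 %.2f z %.2f"%(p[3],s["joint_pos"][5],(s["ee_pos"][2]-.1195)*1e3),f.round(1),"Mz %.3f"%m[2],"gap %.4f t %.2f"%(s["finger_gap"],s["time"]))
    if abs(m[2])>float(0.15) or abs(f[2])>20: break
np.save("cmd.npy",p)
E
python3 screw.py 6 .08 first
```

```text
0 yaw 3.95 q6 -2.53 z -0.17 [-0.1 -1.4  3.7] Mz -0.018 gap 0.0655 t 37.49
1 yaw 3.87 q6 -2.45 z -0.41 [-0.4 -0.6  3.5] Mz -0.050 gap 0.0655 t 37.74
2 yaw 3.79 q6 -2.37 z -0.66 [0.2 0.7 4.3] Mz -0.081 gap 0.0654 t 37.99
3 yaw 3.71 q6 -2.30 z -0.91 [ 1.3 -0.5  4. ] Mz -0.080 gap 0.0657 t 38.24
4 yaw 3.63 q6 -2.22 z -1.17 [-0.7 -1.   3.5] Mz -0.056 gap 0.0655 t 38.49
5 yaw 3.55 q6 -2.14 z -1.43 [ 0.7 -0.1  3.4] Mz -0.028 gap 0.0659 t 38.74
```

```bash
python3 screw.py 5 .08; python3 screw.py 3 .04
```

```text
0 yaw 3.47 q6 -2.06 z -1.64 [ 0.1 -0.4  2.9] Mz -0.046 gap 0.0657 t 38.99
1 yaw 3.39 q6 -1.98 z -1.91 [ 0.4 -0.6  2.8] Mz -0.052 gap 0.0657 t 39.24
2 yaw 3.31 q6 -1.90 z -2.12 [ 0.4 -0.9  3.7] Mz -0.044 gap 0.0656 t 39.49
3 yaw 3.23 q6 -1.82 z -2.36 [ 0.  -1.1  2.4] Mz -0.019 gap 0.0652 t 39.74
4 yaw 3.15 q6 -1.74 z -2.59 [ 1.  -0.5  1.6] Mz 0.019 gap 0.0656 t 39.99
0 yaw 3.11 q6 -1.69 z -2.75 [ 0.5 -1.1  1.5] Mz 0.007 gap 0.0657 t 40.24
1 yaw 3.07 q6 -1.65 z -2.88 [-0.4 -0.3  1.9] Mz -0.041 gap 0.0662 t 40.49
2 yaw 3.03 q6 -1.61 z -3.00 [ 0.7 -1.   1.9] Mz -0.063 gap 0.0654 t 40.74
```

```bash
sed -i 's/float(0.15)/0.08/' screw.py; python3 screw.py 10 .04
```

```text
0 yaw 2.99 q6 -1.57 z -3.14 [ 0.5 -0.1  2.6] Mz 0.031 gap 0.0660 t 40.99
1 yaw 2.95 q6 -1.53 z -3.21 [-0.  -0.8  3.7] Mz 0.058 gap 0.0654 t 41.24
2 yaw 2.91 q6 -1.49 z -3.21 [ 0.3 -0.1  2.8] Mz -0.031 gap 0.0656 t 41.49
3 yaw 2.87 q6 -1.45 z -3.22 [-0.  -0.6  3.3] Mz 0.015 gap 0.0651 t 41.74
4 yaw 2.83 q6 -1.41 z -3.24 [ 1.2 -0.5  5. ] Mz -0.068 gap 0.0657 t 41.99
5 yaw 2.79 q6 -1.37 z -3.29 [ 0.2 -0.9  4.9] Mz -0.062 gap 0.0656 t 42.24
6 yaw 2.75 q6 -1.33 z -3.31 [ 0.8 -0.1  6.3] Mz -0.014 gap 0.0656 t 42.49
7 yaw 2.71 q6 -1.29 z -3.36 [ 0.1 -0.2  6.9] Mz -0.118 gap 0.0656 t 42.74
```

```bash
cat > tight.py <<'E'
from h import *
import sys
N,d,lim=int(sys.argv[1]),float(sys.argv[2]),float(sys.argv[3])
b=np.load("f0.npy"); p=np.load("cmd.npy"); k=1/10000.
def avg(n=6):
    L=[]
    for _ in range(n): hold(.02); s=state(); L.append(np.r_[s["ft_force"],s["moment"]]-b)
    return np.mean(L,0),s
w,s=avg(); print(w.round(2))
for i in range(N):
    p[:2]+=np.clip(.4*k*w[:2],-2e-4,2e-4); p[2]+=np.clip(k*(w[2]-2.5)*.5,-4e-4,4e-4)-d*.02/(2*np.pi); p[3]-=d
    move_l(p[:3],.05,quat(p[3])); w,s=avg(); q=s["ee_rot"]; x=R.from_quat([*q[1:],q[0]]).as_matrix()[:,0]
    print(i,"cmd %.2f act %.3f z %.2f"%(p[3],np.arctan2(x[1],x[0])%(2*np.pi),(s["ee_pos"][2]-.1195)*1e3),w[:3].round(1),"Mz %.3f tq6 %.3f t %.2f"%(w[5],s["joint_torque"][5],s["time"]))
    if abs(w[5])>lim or abs(w[2])>20: break
np.save("cmd.npy",p)
E
python3 tight.py 6 .04 .1
```

```text
[-0.47 -0.01  6.09  0.03 -0.06 -0.09]
0 cmd 2.67 act 2.671 z -3.41 [ 0.4 -0.3  6.1] Mz -0.045 tq6 -0.081 t 43.19
1 cmd 2.63 act 2.631 z -3.50 [0.6 0.2 4.9] Mz -0.058 tq6 -0.074 t 43.54
2 cmd 2.59 act 2.591 z -3.54 [0.1 0.1 4.7] Mz -0.063 tq6 -0.064 t 43.89
3 cmd 2.55 act 2.551 z -3.60 [0.1 0.5 4.2] Mz -0.054 tq6 -0.062 t 44.24
4 cmd 2.51 act 2.511 z -3.67 [0.5 0.7 3.1] Mz -0.062 tq6 -0.067 t 44.59
5 cmd 2.47 act 2.471 z -3.74 [0.  0.3 2.5] Mz -0.118 tq6 -0.109 t 44.94
```

```bash
python3 tight.py 6 .03 .16
```

```text
[-0.35  0.3   2.98  0.13 -0.01 -0.1 ]
0 cmd 2.44 act 2.441 z -3.82 [-0.2  0.1  2.1] Mz 0.125 tq6 0.107 t 45.39
1 cmd 2.41 act 2.410 z -3.88 [-0.7 -0.1  1.2] Mz 0.046 tq6 0.026 t 45.74
2 cmd 2.38 act 2.381 z -3.97 [-0.5 -0.1  1.8] Mz 0.083 tq6 0.099 t 46.09
3 cmd 2.35 act 2.350 z -4.00 [-1.1  0.3  2.7] Mz -0.012 tq6 -0.012 t 46.44
4 cmd 2.32 act 2.321 z -4.06 [-0.9 -0.1  2.8] Mz 0.194 tq6 0.191 t 46.79
```

```bash
python3 - <<'E'
from h import *
b=np.load("f0.npy"); 
for _ in range(4): hold(.05); s=state(); print((s["ft_force"]-b[:3]).round(1),round(s["moment"][2]-b[5],3),(s["ee_pos"][2]-.1195)*1e3)
p=np.load("cmd.npy"); gripper_open(); move_l([*p[:2],.18],.15); im=look(p[:2],.118); P=cloud(im)[70:250,150:370].reshape(-1,3); P=P[np.hypot(*(P[:,:2]-p[:2]).T)<.031]
r=P[(P[:,2]>.119)&(P[:,2]<.125)]; A=np.c_[r[:,:2]-p[:2],np.ones(len(r))]; print(len(r),np.median(r,0),"plane",np.linalg.lstsq(A,r[:,2],rcond=None)[0])
h=P[P[:,2]>.131]; print(np.median(h,0)); print(p,contour(im,220,(258,150),.122),contour(im,260,(258,150),.122),state()["time"])
cv2.imwrite("pics/f.png",cv2.resize(im["frame"][90:250,170:350],(675,600)))
E
```

```text
[-0.8 -0.5  2.4] 0.225 -4.0855267932898425
[-2.  -0.7  2.1] 0.258 -4.090429352189173
[-0.2 -0.3  2.7] 0.233 -4.0597180686089835
[-0.8 -0.1  2.8] 0.229 -4.072798073898015
3388 [ 0.51461157 -0.04277417  0.12142987] plane [-0.00195818 -0.00110105  0.12142549]
[ 0.51383232 -0.04391034  0.13411707]
[ 0.51402454 -0.04461683  0.11536118  2.32      ] [(array([ 0.51303482, -0.03526758]), np.float64(0.040937609543123026), 238)] [(array([ 0.513157  , -0.03534881]), np.float64(0.04144646136640445), 264)] 49.2333
```

View pics/f.png

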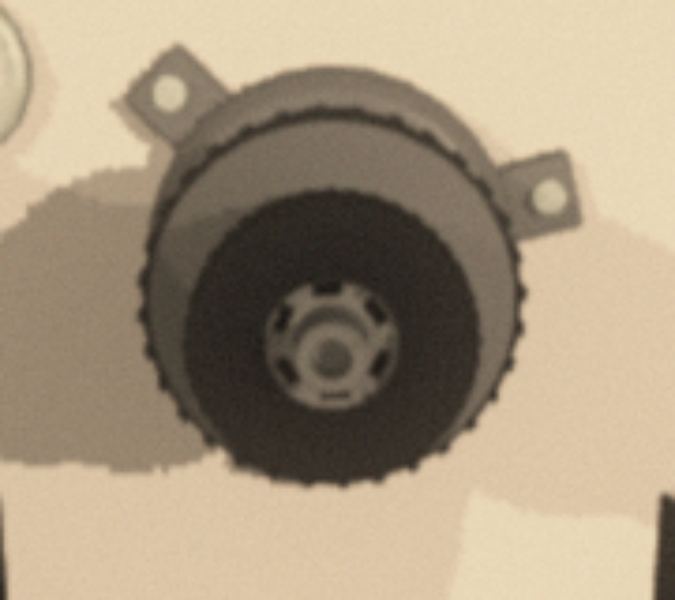

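The picture shows the ring level over the neck, centred near (331,338), with the disc's hub in its hole at about (331,345). Its height is about 4 mm below the rim by feel and by depth. The twist is 0.23 N m, clearly above running, and the gripper is clear.

```bash
python3 -c "
from bench import *
print(job_done(),state()['time'])"
```

```text
the job is handed in; nothing more can be done
the job is handed in; nothing more can be done
```

I handed the job in (verdict not shown): the disc is home in the mouth and the ring is screwed down over it, about 4 mm below the rim and level, stopped at 0.23 N m, higher than the asked 0.1 N m above running, with about 30 N on the disc by estimate only.

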